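# Hardness reading on a clamped chuck jaw

### The arm

A 6-joint arm with a two-finger parallel gripper is mounted at the origin on the work surface. World frame = base frame: x ahead of the robot, y to its left, z up, the work surface at z = 0. Lengths are in m, angles in degrees, forces in N, time in s.
With the tool pointing down it reaches from about 0.3 to 0.95 m from the base axis. Payload 3.1 kg.
Tool frame: the origin (TCP) lies on the centre line of the jaws, within the pads' length; the fingertips stand 14 mm ahead of it and the grasp point (between the pads) lies 5 mm behind it; z points along the fingers, y is the line along which they close (so a half turn about z gives the same grasp; the last joint's range is limited). The gripper opens to 85 mm and grips with 20 to 120 N. Pads are 22 mm wide; open, the fingers measure 114 mm over their backs; the gripper's body (76 mm by 85 mm) begins 54 mm behind the grasp point. The pads swing forward as they close: fully open they stand 13 mm farther back than shut.
Start: joints at [72.267, 17.653, 93.61, -0, 68.738, -3.994], TCP at [0.148, 0.607, 0.245] pointing down, gripper open.
Joint ranges: [-175.34, 175.34], [-45.06, 112.39], [2.9, 150.54], [-68.45, 248.45], [3.09, 151.38], [-168.51, 168.51]. Speed limits (degrees/s): [159.86, 159.86, 180, 180, 180, 180].

### API

Orientations are given as [roll, pitch, yaw] about the fixed x, y, z axes, in that order (R = Rz(yaw) Ry(pitch) Rx(roll)).
In Python, from cell import readout, viewer, bot gives the robot as it stands.
- The arm moves only by the tool carry_out, never from a script. Its argument "moves" is a list of rows, each an object of numbers: "hand": the opening in per cent of the stroke, from 0 (shut) to 100 (fully open); "x", "y", "z": the shift along the tool's x, y, z in mm; "wx", "wy", "wz": the turn, a rotation vector about the tool's x, y, z in rad. In form: [{"hand": .., "x": .., "y": .., "z": .., "wx": .., "wy": .., "wz": ..}, ...]. A call has 1 to 5 rows; each row is the pose to reach, as a shift and turn from the pose commanded when the call began, along the tool's axes at that moment; what a row does not reach only later rows make up. A row lasts 1/10 s, in which the tool goes at most 50 mm and 8.59 degrees, less where a joint would pass 70% of its speed; a pose out of reach is approached as far as the arm can. A call with a gripper value outside its range is refused whole. The fingers move at their own pace and stop on an object; "newtons" is the grip in N (left out, the last holds). Time passes only in rows, so rows that repeat a pose let the fingers close. It gives the time, the measured TCP pose, the force, the opening and the grip force at its end, in the units of the state.
- readout.get_obs(): the state, without advancing time (a new reading comes with each control period).
- viewer.read_camera(name): name is "side" or "top"; returns a dict with "img" (480x640x3 uint8, red, green, blue), "intrinsics" (3x3 intrinsics, pixels), "R" (3x3) and "t" (3): a world point X has camera coordinates R X + t. Camera axes: x right, y down, z forward; pixel columns grow to the right and rows downward; lengths in m; the calibration is good to about 2 mm. A picture is of the moment at which its call begins. There is no depth.
- bot.finish_job(): hands the job in; it is judged then, once.
Trained networks look in the newest picture that a camera, given by its name, has taken for a name from the list of things; names that differ only in an ending like _2 or _b are one class to them, and where a whole thing is asked for, a point or a joint stands for the part that bears it (a point fixed in the world has none). Each returns a list of dicts, best first, with "confidence" (0 to 1); they miss things now and then, are a little off and sometimes report something else, mostly with a low value. They report only what shows in the picture. A call takes as long as a camera call. They do not tell look-alikes from the thing itself.
- viewer.recognise(label, camera): "box" ([left, top, right, bottom] in pixels, round what is visible of it).
- viewer.cut_out(label, camera): "region" (480x640 bool, what is visible of it) and "box" ([left, top, right, bottom] in pixels, round what is visible of it).
The state is a dict: "t": time; "qpos": joint angles; "joint_vel": joint speeds; "tau": joint torques, N m; "position": TCP position; "tcp_rot": TCP orientation; "wrist_force": force on the tool from outside, world axes, zero at the start; "moment": the same for the moment, N m; "grip_width": opening from 0.0 (shut) to 1.0 (fully open); "grasp_force": force on a finger pad.
Only numpy, scipy, OpenCV 4.12 (cv2) and the standard library are available. Lean on these libraries where they do the work, as an engineer would, in place of code of your own. Each camera call takes 0.05 s, during which the arm holds its last target. There are 200 camera calls.

### The job

Tighten the clamp that holds the chuck jaw by turning its T-knob clockwise until it clicks, then take the hardness probe out of its leaning cradle and stand its sprung tip on the round ground spot on top of the clamped jaw, upright and so square to the face. Press lightly and steadily, so that the tip goes in about half of its travel (about 5 N, never hard), and finish while still holding the probe there; leave the other things on the bench where they are.

Things in the scene. Friction and masses are not known exactly. Their poses are not given: they have to be found in the camera images.
- fixture: bench clamping fixture, fixed to the bench: a ground steel base plate 100 x 190 x 20 mm; origin at the centre of its underside, long side along its y. On its +y half sits the chuck jaw between low fences, on its -y half a strap clamp whose strap (top 56 mm above the bench) lies on the jaw's lowest step; the black T-knob stands on the strap, 40 mm from the origin towards -y
- knob_grip (a point): grip point of the black torque-limiting T-knob, on its vertical axis, 90 mm above the bench and 10 mm below the knob's flat top. The grip is a bar 62 mm long (x of this frame), 14 mm wide (y) and 28 mm high, from 72 to 100 mm above the bench; under it a round hub of 34 mm diameter reaches down to 58 mm. The frame turns with the knob
- clamp_knob (a joint): turn of the T-knob in rad, growing clockwise seen from above; it starts finger-tight between 0 and 0.08. The resisting torque rises to about 0.35 N m near 0.3 and the limiter goes over centre at 0.65: let go before that, the knob springs back to about 0.1; past about 0.75 it snaps on by itself and rests between 1.1 and 1.3 (the click); hard stop at 1.45. Clicked means above 1.0
- jaw: the blackened, stepped steel chuck jaw in the fixture, 40 x 95 x 52 mm (x, y, z), held fast; origin at the centre of its underside, which lies 20 mm above the bench; steps of 24, 38 and 52 mm rise towards +y. The top face, level, 72 mm above the bench, is 40 x 45 mm (its centre at y = +25 mm)
- spot: the test spot: a bright round ground patch of 20 mm diameter on the jaw's dark top face; origin at its centre on the face, 72 mm above the bench. Its place on the face varies
- cradle: probe cradle, fixed to the bench: dark base plate 100 x 84 x 12 mm with a grey block, 50 x 50 x 55 mm, between two cheeks. The block leans 25 degrees from upright towards the cradle's -x (towards the robot) and has a bore of 27.5 mm in which the probe stands; origin at the centre of the base's underside
- probe: hardness probe, a black round pen 26 mm in diameter and 120 mm long with a steel nose 14 mm in diameter and 30 mm long at its lower end; 0.2 kg. Origin at the end of the steel nose, z along the probe's axis towards its top, which is at z = 150 mm. It stands in the cradle leaning 25 degrees, with z 75 to 150 mm of it free above the block; draw it out along its axis, by at least 75 mm to be clear
- tip_end (a point): the rounded end of the probe's sprung tip (5 mm in diameter), on the probe's axis, 6 mm beyond the nose (at z = -6 mm of the probe) when not pressed
- probe_tip (a joint): how far the sprung tip is pressed into the nose, 0 to 0.006 m; its spring pushes with 2 N at 0 and 1 N more for each mm (5 N at 3 mm, 8 N at the stop)
- test_block: bystander: round steel hardness reference block, 52 mm in diameter, 14 mm high; origin under its centre
- hex_key: bystander: L-shaped hex key lying flat, 8 mm thick, 140 mm long; origin at about the middle of its long leg
- spare_jaw: bystander: a spare stepped jaw like the clamped one, loose on the bench; origin under its centre
- soft_jaw: bystander: plain bright soft jaw 36 x 85 x 34 mm with two screw holes and a pointed end; origin under its centre
- micrometer: bystander: outside micrometer lying flat, about 150 mm long and 18 mm high; origin in its frame's bow
- spray_bottle: bystander: white spray bottle, 84 mm in diameter, 226 mm high; origin under its centre
- screw_tray: bystander: open plastic tray of cap screws, 75 x 110 x 26 mm; origin under its centre
There are look-alikes about, which are no part of the job. There is more than one size of the probe; the job needs the smallest.

How it is judged (in metres and radians):
On the way, in this order (a step that is already met when the one before it is completed fails the run):
1. the T-knob has clicked past its detent (value of joint clamp_knob above 1 rad), for 0.2 s.
2. with the clamp tight, the upright probe's tip is pressed lightly on the spot (horizontal distance between tip_end and spot below 0.008 m and contact force between probe and jaw above 2.5 N and angle between probe's own z axis and vertical below 0.1 rad), for 0.2 s.
At the end, for the whole second after the job is handed in: The T-knob is past its click (above 1.0 rad); the gripper holds the probe still, upright within 5.7 degrees, its tip within 8 mm of the spot's centre, pressing the jaw with 2.5 to 9 N (tip pushed in 1 to 5.2 mm of 6); the probe leans on nothing else and the gripper is off the jaw (all of step 2 and value of joint clamp_knob above 1 rad and distance between tip_end and spot below 0.0095 m and contact force between probe and jaw below 9 N and value of joint probe_tip between 0.001 and 0.0052 m and contact force between the fingers and probe above 5 N and contact force between probe and fixture below 0.5 N and contact force between the arm and jaw below 0.5 N and linear speed of probe below 0.02 m/s); the arm keeps its last pose, push and grip.
It fails at once if the probe is pressed hard on the jaw (over 20 N) (contact force between probe and jaw above 20 N).
It fails at once if another thing on the bench is pushed away by more than 30 mm or the bottle is knocked over (distance of any of test_block, hex_key, spare_jaw, soft_jaw, micrometer, spray_bottle, screw_tray from where it was at the start of the episode above 0.03 m or angle between spray_bottle's own z axis and vertical above 0.4 rad).
It also fails if it takes over 54 s, if anything falls off the work surface, if the arm or the gripper's body presses on something with over 40 N, if the wrist force passes 120 N, or if a joint passes its speed limit or range.

## Working session

There is one attempt and no reset: what is moved stays moved. The work goes in short steps, Python scripts to look and compute and a tool call to move; the robot and the scene stay as the last step left them, time stands still between calls to the robot, and variables do not carry over. Pictures are saved under pics/ and viewed, at most 10 in all, crops included, and the job is handed in when it is done.

Besides the shell and the picture viewer there is one more tool, called after ">>>" in YAML: its name, and indented under it one key for each argument. carry_out: Moves the arm, as the interface text tells. Its arguments: {"type":"object","properties":{"moves":{"type":"array"},"newtons":{"type":"number"}},"required":["moves"]}

```bash
mkdir -p pics; ls; python3 - <<'E'
from cell import readout, viewer, bot
import cv2
print(readout.get_obs())
for c in ("top","side"):
    d=viewer.read_camera(c); cv2.imwrite(f"pics/{c}0.png",d["img"][:,:,::-1])
    print(c,d["intrinsics"].tolist(),d["R"].tolist(),d["t"].tolist())
    for l in ("fixture","knob_grip","jaw","spot","cradle","probe","spray_bottle"):
        print(l,[(round(r["confidence"],2),[round(float(v)) for v in r["box"]]) for r in viewer.recognise(l,c)])
E
```

```text
pics
{'t': 0.0, 'qpos': array([ 7.22683060e+01,  1.77048721e+01,  9.36877590e+01,  1.09616094e-03,
        6.87375676e+01, -3.99529452e+00]), 'joint_vel': array([-0.09492057,  0.05650436,  0.00509055,  0.03712258, -0.03238002,
       -0.11674605]), 'tau': array([ 2.81855982e-04, -4.15270114e+01, -2.76659006e+01, -1.28731067e-04,
        1.03563609e-02,  1.44766641e-06]), 'position': array([0.14821347, 0.60637552, 0.24405769]), 'tcp_rot': array([-1.79870189e+02, -1.00896946e-02,  1.66263190e+02]), 'wrist_force': array([-0.02750466,  0.26880985, -0.63813238]), 'moment': array([-0.01753759, -0.01343965, -0.02774537]), 'grasp_force': 0.0, 'grip_width': 1.0023345627496125}
top [[531.2003747944215, 0.0, 317.47373153232303], [0.0, 531.2003747944215, 236.08898999616096], [0.0, 0.0, 1.0]] [[-0.015359876514538401, -0.9998294003625205, -0.010258867587629778], [-0.9942797259179396, 0.016357601303140377, -0.10554740881781109], [0.10569721293395007, 0.008578988887385883, -0.9943613528932352]] [0.021474243808751278, 0.4974810678251168, 1.5096923811100218]
fixture [(0.7, [354, 185, 423, 222])]
knob_
[... 435 characters left out ...]
6435284834437, 235.72056474214438], [0.0, 0.0, 1.0]] [[0.863822987156703, -0.5037927042545872, 0.0016607225897777736], [-0.3898006208187766, -0.6704487119653485, -0.6313113341555823], [0.31916347358206043, 0.5446938917996555, -0.7755277179876798]] [-0.43646548321659745, 0.24820664309841392, 0.9907046058366844]
fixture [(0.83, [354, 259, 431, 330])]
knob_grip [(0.72, [399, 272, 413, 298])]
jaw [(0.94, [366, 245, 396, 293]), (0.61, [197, 149, 233, 184])]
spot [(0.47, [376, 256, 383, 261])]
cradle [(0.59, [296, 163, 335, 211])]
probe [(0.74, [296, 154, 319, 178]), (0.71, [249, 309, 316, 388]), (0.59, [165, 217, 241, 245])]
spray_bottle [(0.92, [261, 72, 289, 142]), (0.24, [296, 155, 317, 181])]
```

```bash
python3 - <<'E'
import cv2
a=cv2.imread("pics/top0.png");b=cv2.imread("pics/side0.png")
cv2.imwrite("pics/v1.png",cv2.resize(a[100:390,100:520],(800,552),interpolation=cv2.INTER_CUBIC))
cv2.imwrite("pics/v2.png",cv2.resize(b[60:400,100:550],(794,600),interpolation=cv2.INTER_CUBIC))
E
```

```text
(no output)
```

View pics/v1.png

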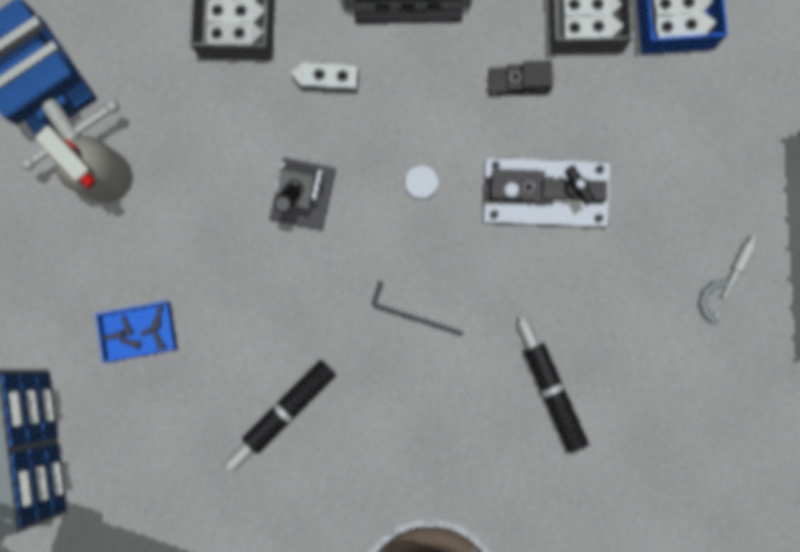

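View pics/v2.png

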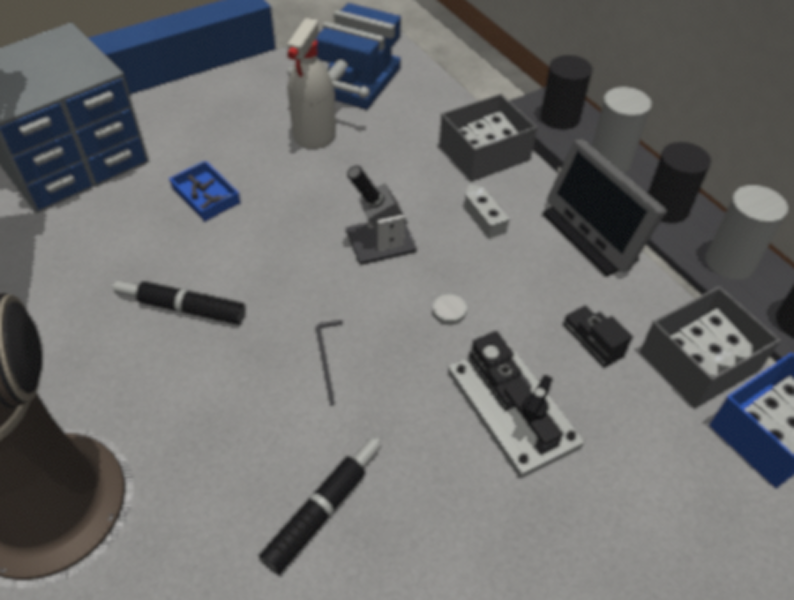

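The top view shows three probes. Two lie on the bench, at about px (245,321) and (393,300); both are long and banded, so they are the larger sizes. The third stands in the cradle at about (252,205), and it is the small one the job asks for. The fixture is at (388,203), with the jaw and bright spot on its left (+y) and the knob at (403,196). I'll confirm this with an enlarged composite and measure at the same time.

```bash
cat > h.py <<'E'
import numpy as np, cv2
from cell import readout, viewer, bot
from scipy.optimize import minimize, least_squares
C={}
def cam(c):
    d=viewer.read_camera(c); C[c]=d; return d
def proj(c,X):
    d=C[c]; p=(np.atleast_2d(X)@np.array(d["R"]).T+d["t"])@np.array(d["intrinsics"]).T
    return p[:,:2]/p[:,2:]
def ray(c,uv,z):
    d=C[c];R=np.array(d["R"]);o=-R.T@d["t"];v=R.T@np.linalg.inv(d["intrinsics"])@[*uv,1]
    return o+v*(z-o[2])/v[2]
def tri(uvt,uvs):
    f=lambda X:np.r_[proj("top",X)[0]-uvt,proj("side",X)[0]-uvs]
    s=least_squares(f,[.5,0,.1]);return s.x,np.abs(s.fun).max()
E
python3 - <<'E'
from h import *
for c in("top","side"):
    im=cam(c)["img"]
    for l in ("fixture","knob_grip","jaw","spot","cradle","probe"):
        for r in viewer.cut_out(l,c):
            m=r["region"]
            if m.sum()<3: continue
            (cx,cy),(w,h),a=cv2.minAreaRect(np.argwhere(m)[:,::-1].astype(np.float32))
            print(c,l,round(r["confidence"],2),int(m.sum()),np.round([cx,cy,w,h,a],1), np.round(ray(c,(cx,cy),.05),3))
            np.save(f"{c}_{l}_{int(cx)}.npy",m)
ims=[]
for c,(u,v) in (("top",(388,200)),("top",(258,204)),("side",(392,285)),("side",(315,183))):
    im=C[c]["img"][v-38:v+37,u-50:u+50,::-1]
    ims.append(cv2.resize(im,(400,300),interpolation=cv2.INTER_CUBIC))
cv2.imwrite("pics/v3.png",np.vstack([np.hstack(ims[:2]),np.hstack(ims[2:])]))
E
```

```text
top fixture 0.78 1671 [386.7 201.4  64.6  34.5   2.3] [ 0.592 -0.186  0.05 ]
top knob_grip 0.67 178 [401.9 197.8  21.9  10.7  63.4] [ 0.602 -0.23   0.05 ]
top jaw 0.83 430 [373.5 198.5  33.   17.    0. ] [ 0.601 -0.149  0.05 ]
top cradle 0.62 836 [258.1 201.9  29.8  34.7  12.8] [0.597 0.182 0.05 ]
top probe 0.92 797 [245.8 318.8  12.   73.5  45. ] [0.265 0.218 0.05 ]
top probe 0.7 868 [388.5 302.5  75.6  13.5  65.2] [ 0.305 -0.183  0.05 ]
top probe 0.57 168 [251.1 203.6  10.3  17.9  40.6] [0.592 0.202 0.05 ]
side fixture 0.74 2583 [393.7 289.2  78.8  48.8  58.2] [ 0.592 -0.209  0.05 ]
side knob_grip 0.6 243 [404. 286.  24.  14.  90.] [ 0.619 -0.214  0.05 ]
side jaw 0.89 750 [383.  268.1  43.8  24.2  53.1] [ 0.606 -0.147  0.05 ]
side cradle 0.83 1024 [313.4 189.1  42.   34.4  66.4] [0.595 0.175 0.05 ]
side cradle 0.4 274 [404.5 284.9  14.4  27.3   7.1] [ 0.622 -0.213  0.05 ]
side probe 0.9 1413 [282.4 344.8  17.   95.8  40.6] [ 0.301 -0.202  0.05 ]
side probe 0.7 891 [201.4 229.2  76.2  13.5  13.4] [0.267 0.193 0.05 ]
side probe 0.69 251 [307.  165.4  26.6  10.4  53.1] [0.629 0.271 0.05 ]
```

View pics/v3.png

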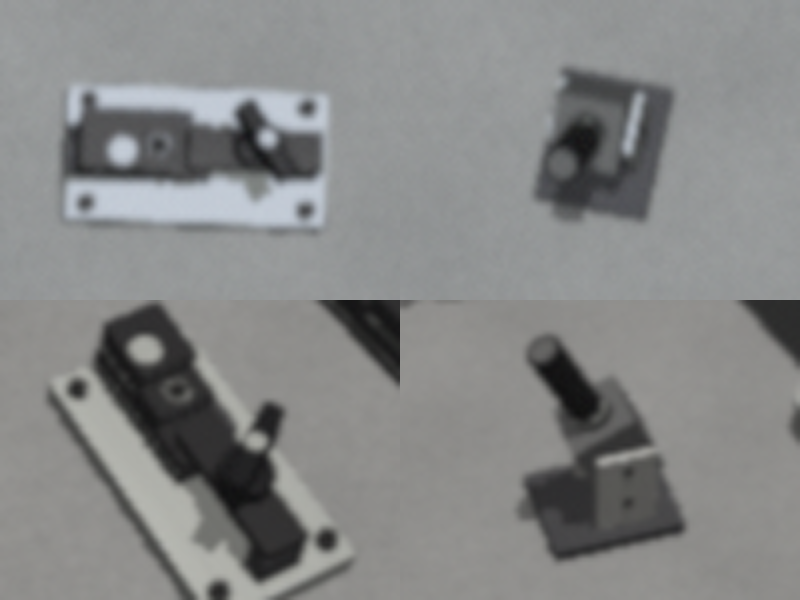

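The crop confirms it. Cradle probe: top (252,203), side (307,165), black with no band, leaning toward the robot. Spot: top (368.7,200), side (378.5,259). Knob white dot: top (404.7,196), side (406,282). Next I'll fit models to the silhouettes in both views.

```bash
cat > fit.py <<'E'
from h import *
for c in("top","side"): cam(c)
def rend(c,hulls,box,S=8):
    u0,v0,u1,v1=box; m=np.zeros(((v1-v0)*S,(u1-u0)*S),np.uint8)
    for P in hulls:
        p=(proj(c,P)-[u0,v0]+.5)*S
        cv2.fillConvexPoly(m,cv2.convexHull(np.round(p).astype(np.int32)),1)
    return cv2.resize(m.astype(np.float32),(u1-u0,v1-v0),interpolation=cv2.INTER_AREA)
a=np.linspace(0,2*np.pi,24,endpoint=False)
def cyl(p,q,r):
    z=(q-p)/np.linalg.norm(q-p);x=np.cross(z,[1,.2,.1]);x/=np.linalg.norm(x);y=np.cross(z,x)
    ring=r*(np.cos(a)[:,None]*x+np.sin(a)[:,None]*y);return np.r_[p+ring,q+ring]
def knob(s):
    x,y,w=s;R=np.array([[np.cos(w),-np.sin(w),0],[np.sin(w),np.cos(w),0],[0,0,1]])
    b=np.array([[i,j,k] for i in(-.031,.031) for j in(-.007,.007) for k in(.072,.1)])@R.T+[x,y,0]
    return [b,cyl(np.array([x,y,.058]),np.array([x,y,.072]),.017)]
def pax(az): t=np.deg2rad(25);return np.array([np.sin(t)*np.cos(az),np.sin(t)*np.sin(az),np.cos(t)])
def probe(s):
    T=np.array(s[:3]);z=pax(s[3]);return [cyl(T-.075*z,T,.013)]
def run(model,x0,step,boxes,thr,name):
    tgt={}
    for c,(u0,v0,u1,v1) in boxes.items():
        g=C[c]["img"][v0:v1,u0:u1].mean(2)
        tgt[c]=np.clip((thr[1]-g)/(thr[1]-thr[0]),0,1) if thr else np.load(name[c])[v0:v1,u0:u1].astype(float)
    def cost(s): return sum(((rend(c,model(s),b)-tgt[c])**2).sum() for c,b in boxes.items())
    best=None
    for k in range(4):
        s0=np.array(x0)+ (np.random.default_rng(k).normal(size=len(x0))*step if k else 0)
        r=minimize(cost,s0,method="Nelder-Mead",options=dict(initial_simplex=np.vstack([s0,s0+np.diag(step)]),xatol=1e-5,fatol=1e-3,maxiter=500))
        if best is None or r.fun<best.fun: best=r
    return best
E
python3 - <<'E'
from fit import *
import glob
print(glob.glob("*.npy"))
def dot(c,u,v,r=6):
    g=C[c]["img"][v-r:v+r+1,u-r:u+r+1].mean(2); w=np.clip(g-(g.min()+g.max())/2,0,None)
    n,l=cv2.connectedComponents((w>0).astype(np.uint8));w=w*(l==l[r,r])
    vv,uu=np.mgrid[v-r:v+r+1,u-r:u+r+1];return np.array([(uu*w).sum(),(vv*w).sum()])/w.sum()
st,ss=dot("top",369,200),dot("side",378,259)
print("spot",st,ss,tri(st,ss),ray("top",st,.072),ray("side",ss,.072))
kt,ks=dot("top",405,196,3),dot("side",406,282,3)
print("knobdot",kt,ks,tri(kt,ks),ray("top",kt,.1),ray("side",ks,.1))
r=run(knob,[.602,-.235,.45],[.004,.004,.15],dict(top=(385,180,425,220),side=(385,262,425,308)),None,dict(top="top_knob_grip_401.npy",side="side_knob_grip_404.npy"))
print("knob",r.x,np.rad2deg(r.x[2]),r.fun)
B=dict(top=(235,190,270,220),side=(290,145,330,190));N=dict(top="top_probe_251.npy",side="side_probe_306.npy")
import os
if not os.path.exists(N["side"]): N["side"]="side_probe_307.npy"
r=run(probe,[.57,.2,.17,np.pi],[.006,.006,.006,.2],B,None,N)
print("probe",r.x,np.rad2deg(r.x[3]),r.fun)
# plate corners
g=C["top"]["img"][170:240,340:440].astype(int)
m=(g.min(2)>175).astype(np.uint8);n,l,s,_=cv2.connectedComponentsWithStats(m);k=1+np.argmax(s[1:,4])
R=cv2.minAreaRect((np.argwhere(l==k)[:,::-1]+[340,170]).astype(np.float32));print(R)
P=np.array([ray("top",p,.02) for p in cv2.boxPoints(R)]);print(P.round(4).tolist(),P.mean(0))
E
```

```text
['side_knob_grip_404.npy', 'top_knob_grip_401.npy', 'side_jaw_382.npy', 'side_cradle_313.npy', 'side_fixture_393.npy', 'top_jaw_373.npy', 'top_probe_388.npy', 'top_fixture_386.npy', 'side_probe_282.npy', 'top_cradle_258.npy', 'top_probe_251.npy', 'side_cradle_404.npy', 'side_probe_307.npy', 'side_probe_201.npy', 'top_probe_245.npy']
spot [368.21559597 199.06127547] [377.90980654 258.92088059] (array([ 0.59648798, -0.13215446,  0.07634199]), np.float64(0.5525469874226587)) [ 0.59568842 -0.13171451  0.072     ] [ 0.59996363 -0.13024142  0.072     ]
knobdot [405.07068327 195.37091888] [405.20564991 281.52228014] (array([ 0.59850001, -0.23062483,  0.10635083]), np.float64(0.10124507070918298)) [ 0.59937274 -0.23147354  0.1       ] [ 0.60211902 -0.2278915   0.1       ]
knob [ 0.59956342 -0.23026145  0.55544659] 31.824745221268735 92.59228515625
probe [0.56659932 0.19048124 0.16844105 3.01262708] 172.61081720203086 43.53515625
((386.5, 212.0), (10.0, 63.0), 90.0)
[[0.582, -0.0972, 0.02], [0.5789, -0.2807, 0.02], [0.5495, -0.2797, 0.02], [0.5526, -0.0965, 0.02]] [ 0.56573503 -0.18854753  0.02      ]
```

```bash
cat > plan.py <<'E'
import sys,numpy as np
from scipy.spatial.transform import Rotation as R
from cell import readout
def go(pos,rpy):
    o=readout.get_obs();A=R.from_euler("xyz",o["tcp_rot"],degrees=True);B=R.from_euler("xyz",rpy,degrees=True)
    print("t",o["t"],"pos",o["position"].round(4),"rot",o["tcp_rot"].round(2),"F",o["wrist_force"].round(2),"q",o["qpos"].round(1))
    print("shift mm",(A.inv().apply(np.array(pos)-o["position"])*1000).round(1),"w",(A.inv()*B).as_rotvec().round(4))
if __name__=="__main__": v=[float(a) for a in sys.argv[1:]]; go(v[:3],v[3:])
E
python3 plan.py .6 -.2305 .16 180 0 29
```

```text
t 1.6 pos [0.1484 0.6071 0.2453] rot [180.    -0.   166.26] F [-0.13  0.97  0.34] q [72.3 17.7 93.6  0.  68.7 -4. ]
shift mm [-637.6 -706.4   85.3] w [-0.     -0.      2.3957]
```

>>> carry_out:
  moves:
    - {"hand": 100,"x": -637,"y": -706,"z": 60,"wz": 2.396}
    - {"hand": 100,"x": -637,"y": -706,"z": 60,"wz": 2.396}
    - {"hand": 100,"x": -637,"y": -706,"z": 60,"wz": 2.396}
    - {"hand": 100,"x": -637,"y": -706,"z": 60,"wz": 2.396}
    - {"hand": 100,"x": -637,"y": -706,"z": 60,"wz": 2.396}
  newtons: 60

```text
invalid input
```

```bash
python3 plan.py .6 -.2305 .17 180 0 29
```

```text
t 1.6 pos [0.1484 0.6071 0.2453] rot [180.    -0.   166.26] F [-0.13  0.97  0.34] q [72.3 17.7 93.6  0.  68.7 -4. ]
shift mm [-637.6 -706.4   75.3] w [-0.     -0.      2.3957]
```

>>> carry_out:
  moves:
    - {"hand": 100,"x": -33,"y": -37,"z": 3,"wx": 0,"wy": 0,"wz": 0.12}
    - {"hand": 100,"x": -66,"y": -74,"z": 6,"wx": 0,"wy": 0,"wz": 0.24}
    - {"hand": 100,"x": -99,"y": -111,"z": 10,"wx": 0,"wy": 0,"wz": 0.36}
    - {"hand": 100,"x": -132,"y": -148,"z": 14,"wx": 0,"wy": 0,"wz": 0.48}
    - {"hand": 100,"x": -165,"y": -185,"z": 18,"wx": 0,"wy": 0,"wz": 0.6}
  newtons: 60

```text
t: 2.1
position: [0.2654, 0.3866, 0.2274]
tcp_rot: [179.9, 0.0, 131.6]
wrist_force: [1.0, -0.6, 0.3]
grip_width: 0.999
grasp_force: 0.0
```

```bash
python3 plan.py .6 -.2305 .17 180 0 29
```

```text
t 2.1 pos [0.2654 0.3866 0.2274] rot [1.7994e+02 1.0000e-02 1.3165e+02] F [ 1.04 -0.62  0.27] q [ 50.2   1.3 115.   -0.   63.7   8.6]
shift mm [-683.5 -160.1   57.3] w [ 8.0000e-04 -8.0000e-04  1.7915e+00]
```

>>> carry_out:
  moves:
    - {"hand": 100,"x": -684,"y": -160,"z": 57,"wx": 0,"wy": 0,"wz": 1.79}
    - {"hand": 100,"x": -684,"y": -160,"z": 57,"wx": 0,"wy": 0,"wz": 1.79}
    - {"hand": 100,"x": -684,"y": -160,"z": 57,"wx": 0,"wy": 0,"wz": 1.79}
    - {"hand": 100,"x": -684,"y": -160,"z": 57,"wx": 0,"wy": 0,"wz": 1.79}
    - {"hand": 100,"x": -684,"y": -160,"z": 57,"wx": 0,"wy": 0,"wz": 1.79}

```text
t: 2.6
position: [0.3854, 0.168, 0.2075]
tcp_rot: [179.9, -0.0, 88.6]
wrist_force: [1.3, -0.1, 0.1]
grip_width: 1.002
grasp_force: 0.0
```

```bash
python3 plan.py .6 -.2305 .17 180 0 29
```

```text
t 2.6 pos [0.3854 0.168  0.2075] rot [ 1.799e+02 -4.000e-02  8.857e+01] F [ 1.34 -0.12  0.09] q [ 17.6  -3.2 121.9   0.   61.2  19. ]
shift mm [-393.   224.4   37.6] w [ 0.0012 -0.0015  1.0397]
```

All keys are required; far targets are accepted.

>>> carry_out:
  moves:
    - {"hand": 100,"x": -393,"y": 224,"z": 37,"wx": 0.001,"wy": 0,"wz": 1.04}
    - {"hand": 100,"x": -393,"y": 224,"z": 37,"wx": 0.001,"wy": 0,"wz": 1.04}
    - {"hand": 100,"x": -393,"y": 224,"z": 37,"wx": 0.001,"wy": 0,"wz": 1.04}
    - {"hand": 100,"x": -393,"y": 224,"z": 37,"wx": 0.001,"wy": 0,"wz": 1.04}
    - {"hand": 100,"x": -393,"y": 224,"z": 37,"wx": 0.001,"wy": 0,"wz": 1.04}

```text
t: 3.1
position: [0.5047, -0.0512, 0.1869]
tcp_rot: [180.0, -0.0, 45.5]
wrist_force: [0.2, 0.4, 0.8]
grip_width: 1.001
grasp_force: 0.0
```

```bash
python3 plan.py .6 -.2305 .17 180 0 29
```

```text
t 3.1 pos [ 0.5047 -0.0512  0.1869] rot [ 1.800e+02 -3.000e-02  4.555e+01] F [0.17 0.37 0.82] q [-10.7   8.5 112.2   0.   59.2  33.7]
shift mm [-61.2 193.6  16.8] w [-0.     -0.0005  0.2888]
```

>>> carry_out:
  moves:
    - {"hand": 100,"x": -61,"y": 194,"z": 17,"wx": 0,"wy": 0,"wz": 0.289}
    - {"hand": 100,"x": -61,"y": 194,"z": 17,"wx": 0,"wy": 0,"wz": 0.289}
    - {"hand": 100,"x": -61,"y": 194,"z": 17,"wx": 0,"wy": 0,"wz": 0.289}
    - {"hand": 100,"x": -61,"y": 194,"z": 17,"wx": 0,"wy": 0,"wz": 0.289}
    - {"hand": 100,"x": -61,"y": 194,"z": 17,"wx": 0,"wy": 0,"wz": 0.289}

```text
t: 3.6
position: [0.6029, -0.2334, 0.169]
tcp_rot: [179.8, -0.0, 29.1]
wrist_force: [0.2, 1.2, 0.5]
grip_width: 1.003
grasp_force: 0.0
```

```bash
python3 plan.py .6 -.2305 .089 180 0 29
```

```text
t 3.6 pos [ 0.6029 -0.2334  0.169 ] rot [ 1.7982e+02 -2.0000e-02  2.9140e+01] F [0.22 1.22 0.45] q [-25.   24.2  94.   -0.1  61.6  35.9]
shift mm [-1.2 -4.3 80. ] w [ 0.0032 -0.0003  0.0025]
```

>>> carry_out:
  moves:
    - {"hand": 60,"x": 0,"y": 0,"z": 40,"wx": 0,"wy": 0,"wz": 0}
    - {"hand": 60,"x": 0,"y": 0,"z": 81,"wx": 0,"wy": 0,"wz": 0}
    - {"hand": 60,"x": 0,"y": 0,"z": 81,"wx": 0,"wy": 0,"wz": 0}
    - {"hand": 40,"x": 0,"y": 0,"z": 81,"wx": 0,"wy": 0,"wz": 0}
  newtons: 60

```text
t: 4.0
position: [0.5998, -0.2269, 0.088]
tcp_rot: [-179.8, 0.1, 29.4]
wrist_force: [0.0, 0.1, 0.2]
grip_width: 0.44
grasp_force: 0.0
```

```bash
python3 plan.py .6 -.2305 .089 180 0 29; python3 - <<'E'
from h import *
ims=[]
for c,(u,v) in (("top",(400,198)),("side",(405,275))):
    im=cam(c)["img"][v-50:v+50,u-33:u+34,::-1]; ims.append(cv2.resize(im,(400,597),interpolation=cv2.INTER_CUBIC))
cv2.imwrite("pics/v4.png",np.hstack(ims))
E
```

```text
t 4.0 pos [ 0.5998 -0.2269  0.088 ] rot [-1.7983e+02  1.2000e-01  2.9400e+01] F [0.01 0.14 0.24] q [-24.6  29.7  96.7   0.   53.8  36. ]
shift mm [-1.6  3.2 -1. ] w [-0.0029  0.002   0.0071]
```

View pics/v4.png

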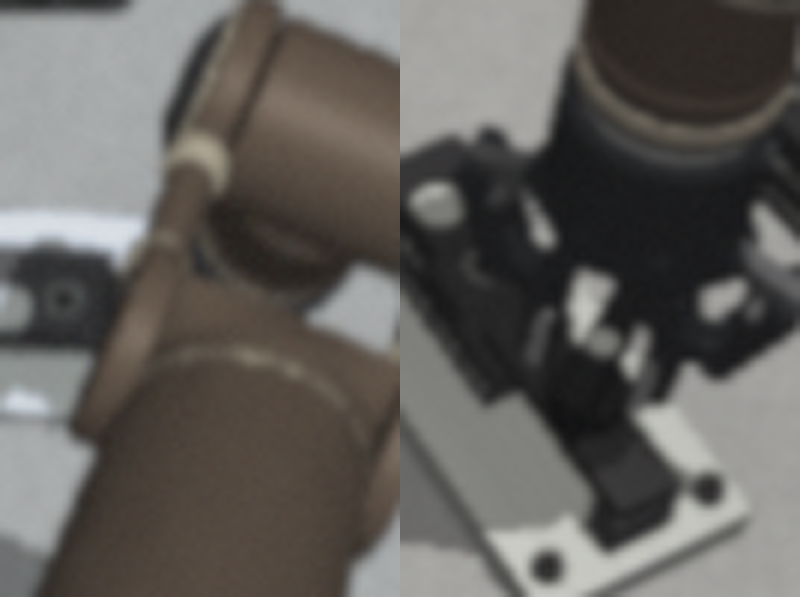

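The side view shows the pads, at crop (545,345) and (640,360), on either side of the knob bar with its white dot at (605,340). I'll close on it.

>>> carry_out:
  moves:
    - {"hand": 0,"x": 0,"y": 2,"z": 0,"wx": 0,"wy": 0,"wz": 0}
    - {"hand": 0,"x": 0,"y": 2,"z": 0,"wx": 0,"wy": 0,"wz": 0}
    - {"hand": 0,"x": 0,"y": 2,"z": 0,"wx": 0,"wy": 0,"wz": 0}
    - {"hand": 0,"x": 0,"y": 2,"z": 0,"wx": 0,"wy": 0,"wz": 0}
    - {"hand": 0,"x": 0,"y": 2,"z": 0,"wx": 0,"wy": 0,"wz": 0}
  newtons: 60

```text
t: 4.6
position: [0.6025, -0.2279, 0.0918]
tcp_rot: [-179.9, -0.1, 29.4]
wrist_force: [-2.4, 5.7, 6.3]
grip_width: 0.151
grasp_force: 60.5
```

```bash
python3 plan.py .6 -.2305 .089 180 0 29;python3 -c "
from cell import readout as r;o=r.get_obs();print(o['grip_width'],o['grasp_force'],o['moment'])"
```

```text
t 4.6 pos [ 0.6025 -0.2279  0.0918] rot [-1.7988e+02 -1.0000e-01  2.9370e+01] F [-2.38  5.72  6.32] q [-24.7  29.6  96.3   0.2  54.1  35.9]
shift mm [-3.5  1.1  2.8] w [-0.0021 -0.0018  0.0065]
0.15134023247884731 60.52631199359894 [0.96584036 0.40512482 0.00938068]
```

>>> carry_out:
  moves:
    - {"hand": 0,"x": 0,"y": -1,"z": -1,"wx": 0,"wy": 0,"wz": 0.14}
    - {"hand": 0,"x": 0,"y": -1,"z": -1,"wx": 0,"wy": 0,"wz": 0.28}
    - {"hand": 0,"x": 0,"y": -1,"z": -1,"wx": 0,"wy": 0,"wz": 0.42}
    - {"hand": 0,"x": 0,"y": -1,"z": -1,"wx": 0,"wy": 0,"wz": 0.56}
    - {"hand": 0,"x": 0,"y": -1,"z": -1,"wx": 0,"wy": 0,"wz": 0.7}

```text
t: 5.1
position: [0.6028, -0.2293, 0.0919]
tcp_rot: [180.0, -0.2, -11.0]
wrist_force: [0.6, -1.3, -0.5]
grip_width: 0.148
grasp_force: 59.7
```

```bash
python3 plan.py .6 -.2305 .089 180 0 -37;python3 -c "
from cell import readout as r;o=r.get_obs();print(o['grip_width'],o['grasp_force'],o['moment'])"
```

```text
t 5.1 pos [ 0.6028 -0.2293  0.0919] rot [179.96  -0.19 -11.04] F [ 0.58 -1.26 -0.5 ] q [-24.7  29.5  96.4   0.   53.9  76.3]
shift mm [-2.5  1.7  2.9] w [-1.000e-04 -3.500e-03  4.531e-01]
0.1483778638004755 59.682835936546326 [ 0.23837591  0.02465612 -0.01648045]
```

>>> carry_out:
  moves:
    - {"hand": 0,"x": 0,"y": 0,"z": 0,"wx": 0,"wy": 0,"wz": 0.14}
    - {"hand": 0,"x": 0,"y": 0,"z": 0,"wx": 0,"wy": 0,"wz": 0.28}
    - {"hand": 0,"x": 0,"y": 0,"z": 0,"wx": 0,"wy": 0,"wz": 0.42}
    - {"hand": 0,"x": 0,"y": 0,"z": 0,"wx": 0,"wy": 0,"wz": 0.5}
    - {"hand": 0,"x": 0,"y": 0,"z": 0,"wx": 0,"wy": 0,"wz": 0.5}

```text
t: 5.6
position: [0.6023, -0.2304, 0.0919]
tcp_rot: [180.0, -0.2, -39.4]
wrist_force: [-1.6, -3.9, 2.0]
grip_width: 0.146
grasp_force: 59.9
```

```bash
python3 plan.py .6 -.2305 .089 180 0 -37;python3 -c "
from cell import readout as r;o=r.get_obs();print(o['grip_width'],o['grasp_force'],o['moment'])"
```

```text
t 5.6 pos [ 0.6023 -0.2304  0.0919] rot [179.96  -0.21 -39.38] F [-1.64 -3.9   2.05] q [-2.480e+01  2.950e+01  9.640e+01 -1.000e-01  5.390e+01  1.047e+02]
shift mm [-1.7  1.6  2.9] w [ 0.0007 -0.0036 -0.0415]
0.14578805941831907 59.86142098903656 [-0.4552842   0.26020323 -0.10188647]
```

>>> carry_out:
  moves:
    - {"hand": 50,"x": 0,"y": 0,"z": 0,"wx": 0,"wy": 0,"wz": 0}
    - {"hand": 60,"x": 0,"y": 0,"z": 0,"wx": 0,"wy": 0,"wz": 0}
    - {"hand": 60,"x": 0,"y": 0,"z": -50,"wx": 0,"wy": 0,"wz": 0}
    - {"hand": 60,"x": 0,"y": 0,"z": -100,"wx": 0,"wy": 0,"wz": 0}
    - {"hand": 60,"x": 0,"y": 0,"z": -160,"wx": 0,"wy": 0,"wz": 0}

```text
t: 6.1
position: [0.601, -0.2279, 0.2406]
tcp_rot: [-180.0, 0.1, -39.3]
wrist_force: [0.1, -0.4, 0.6]
grip_width: 0.601
grasp_force: 0.0
```

```bash
python3 plan.py .6 -.2305 .089 180 0 -37
```

```text
t 6.1 pos [ 0.601  -0.2279  0.2406] rot [-1.7999e+02  1.3000e-01 -3.9290e+01] F [ 0.06 -0.39  0.61] q [-24.7  19.9  91.2   0.   69.  104.6]
shift mm [  1.2   2.7 151.6] w [-0.0002  0.0022 -0.04  ]
```

```bash
python3 plan.py .533 .195 .245 180 -25 -7.4
```

```text
t 6.1 pos [ 0.601  -0.2279  0.2406] rot [-1.7999e+02  1.3000e-01 -3.9290e+01] F [ 0.06 -0.39  0.61] q [-24.7  19.9  91.2   0.   69.  104.6]
shift mm [-320.5 -284.2   -3.6] w [ 0.1207  0.4271 -0.5479]
```

>>> carry_out:
  moves:
    - {"hand": 100,"x": -320,"y": -284,"z": -4,"wx": 0.121,"wy": 0.427,"wz": -0.548}
    - {"hand": 100,"x": -320,"y": -284,"z": -4,"wx": 0.121,"wy": 0.427,"wz": -0.548}
    - {"hand": 100,"x": -320,"y": -284,"z": -4,"wx": 0.121,"wy": 0.427,"wz": -0.548}
    - {"hand": 100,"x": -320,"y": -284,"z": -4,"wx": 0.121,"wy": 0.427,"wz": -0.548}
    - {"hand": 100,"x": -320,"y": -284,"z": -4,"wx": 0.121,"wy": 0.427,"wz": -0.548}

```text
t: 6.6
position: [0.5604, 0.0205, 0.2422]
tcp_rot: [179.9, -25.2, -7.2]
wrist_force: [0.5, 0.2, -0.6]
grip_width: 0.998
grasp_force: 0.0
```

```bash
python3 plan.py .533 .195 .245 180 -25 -7.4
```

```text
t 6.6 pos [0.5604 0.0205 0.2422] rot [179.95 -25.24  -7.19] F [ 0.45  0.2  -0.62] q [ -0.9  -1.9 119.9  -4.6  37.   99.4]
shift mm [ -43.2 -169.7  -23.6] w [-0.0007 -0.0042  0.0034]
```

>>> carry_out:
  moves:
    - {"hand": 100,"x": -43,"y": -170,"z": -24,"wx": 0,"wy": -0.004,"wz": 0.003}
    - {"hand": 100,"x": -43,"y": -170,"z": -24,"wx": 0,"wy": -0.004,"wz": 0.003}
    - {"hand": 100,"x": -43,"y": -170,"z": -24,"wx": 0,"wy": -0.004,"wz": 0.003}
    - {"hand": 100,"x": -43,"y": -170,"z": -24,"wx": 0,"wy": -0.004,"wz": 0.003}
    - {"hand": 100,"x": -43,"y": -170,"z": -24,"wx": 0,"wy": -0.004,"wz": 0.003}

```text
t: 7.1
position: [0.5347, 0.1972, 0.246]
tcp_rot: [-179.9, -24.9, -7.3]
wrist_force: [-0.3, -0.4, -0.2]
grip_width: 0.996
grasp_force: 0.0
```

```bash
python3 plan.py .5804 .1887 .1385 180 -25 -7.4; python3 - <<'E'
from h import *
ims=[]
for c,(u,v) in (("top",(400,200)),("side",(315,170))):
    im=cam(c)["img"][v-50:v+50,u-33:u+34,::-1]; ims.append(cv2.resize(im,(400,597),interpolation=cv2.INTER_CUBIC))
cv2.imwrite("pics/v5.png",np.hstack(ims))
E
```

```text
t 7.1 pos [0.5347 0.1972 0.246 ] rot [-179.88  -24.88   -7.3 ] F [-0.33 -0.39 -0.2 ] q [ 22.1   0.9 116.5 -17.9  41.9 130.6]
shift mm [ -3.1   2.9 117. ] w [-0.0028  0.0022  0.0015]
```

View pics/v5.png

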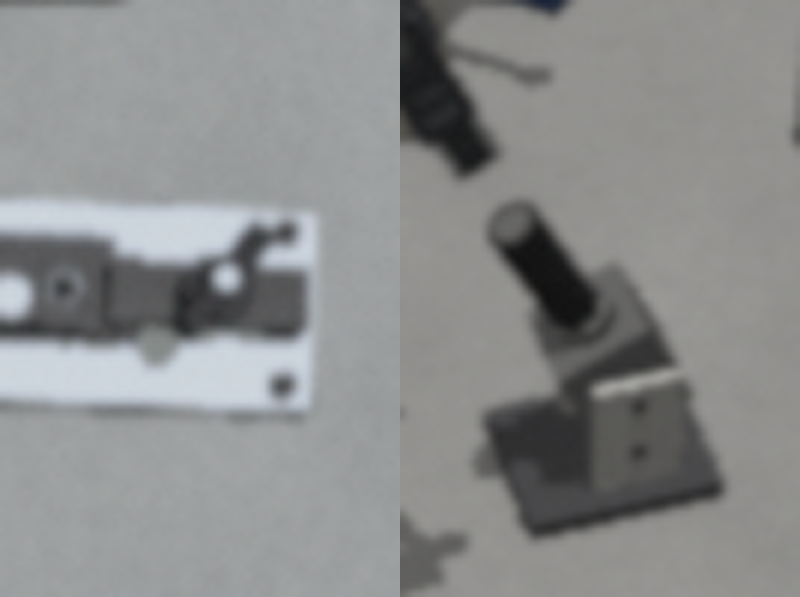

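```bash
python3 - <<'E'
from fit import *
from scipy.spatial.transform import Rotation as R
o=readout.get_obs();A=R.from_euler("xyz",o["tcp_rot"],degrees=True)
f=lambda p:((proj("side",p)[0]-[282,120])*5.97+[400,0]).round()
for l in ([0,0,0],[0,.05,.001],[0,-.05,.001],[0,.043,.001],[0,-.043,.001]): print(l,f(o["position"]+A.apply(l)))
T=np.array([.5666,.1905,.1684]);z=pax(3.0126)
print(f(T),f(T-.075*z),proj("top",T),proj("top",T-.075*z))
# dark-threshold refit
B=dict(top=(238,190,268,222),side=(290,145,325,185))
for c,b in B.items():
    u0,v0,u1,v1=b;g=C[c]["img"][v0:v1,u0:u1].mean(2);print(c,np.percentile(g,[2,10,30,60,90]))
E
```

```text
[0, 0, 0] [438. 101.]
[0, 0.05, 0.001] [482. 175.]
[0, -0.05, 0.001] [399.  34.]
[0, 0.043, 0.001] [476. 164.]
[0, -0.043, 0.001] [404.  43.]
[512. 221.] [580. 317.] [[249.57774016 205.61329437]] [[254.3868475  198.38029002]]
top [ 27.33333333  36.96666667  59.66666667  97.33333333 158.36666667]
side [ 20.33333333  44.6         97.23333333 144.33333333 146.66666667]
```

The knob bar now slants the other way (crop (180,320) to (265,235)), so the clamp has clicked. The probe fit reprojects exactly onto the picture, so I'll descend along the probe axis.

>>> carry_out:
  moves:
    - {"hand": 100,"x": -2,"y": 2,"z": 40,"wx": -0.002,"wy": 0,"wz": 0}
    - {"hand": 100,"x": -2,"y": 2,"z": 80,"wx": -0.002,"wy": 0,"wz": 0}
    - {"hand": 100,"x": -2,"y": 2,"z": 116,"wx": -0.002,"wy": 0,"wz": 0}
    - {"hand": 100,"x": -2,"y": 2,"z": 116,"wx": -0.002,"wy": 0,"wz": 0}

```text
t: 7.7
position: [0.5791, 0.1813, 0.133]
tcp_rot: [179.6, -24.3, -7.7]
wrist_force: [-0.5, -1.0, -0.1]
grip_width: 1.001
grasp_force: 0.0
```

>>> carry_out:
  moves:
    - {"hand": 0,"x": 0,"y": 0,"z": 0,"wx": 0,"wy": 0,"wz": 0}
    - {"hand": 0,"x": 0,"y": 0,"z": 0,"wx": 0,"wy": 0,"wz": 0}
    - {"hand": 0,"x": 0,"y": 0,"z": 0,"wx": 0,"wy": 0,"wz": 0}
    - {"hand": 0,"x": 0,"y": 0,"z": 0,"wx": 0,"wy": 0,"wz": 0}
    - {"hand": 0,"x": 0,"y": 0,"z": 0,"wx": 0,"wy": 0,"wz": 0}
  newtons: 40

```text
t: 8.2
position: [0.5848, 0.1893, 0.1435]
tcp_rot: [-179.4, -25.4, -7.8]
wrist_force: [-0.6, 9.3, 1.9]
grip_width: 0.291
grasp_force: 39.8
```

```bash
python3 plan.py .5804 .1887 .1385 180 -25 -7.4
```

```text
t 8.2 pos [0.5848 0.1893 0.1435] rot [-179.44  -25.37   -7.8 ] F [-0.64  9.32  1.94] q [ 19.1  13.9 115.8 -22.5  29.  134.5]
shift mm [-6.   1.2  2.7] w [-0.0069 -0.0064 -0.0063]
```

>>> carry_out:
  moves:
    - {"hand": 0,"x": 0,"y": 0,"z": 0,"wx": 0,"wy": 0,"wz": 0}
    - {"hand": 0,"x": 0,"y": 0,"z": 0,"wx": 0,"wy": 0,"wz": 0}
    - {"hand": 0,"x": 0,"y": 0,"z": 0,"wx": 0,"wy": 0,"wz": 0}

```text
t: 8.5
position: [0.5847, 0.1893, 0.1435]
tcp_rot: [-179.5, -25.4, -7.7]
wrist_force: [0.9, 8.7, 2.5]
grip_width: 0.293
grasp_force: 39.8
```

```bash
python3 plan.py .5804 .1887 .1385 180 -25 -7.4
```

```text
t 8.5 pos [0.5847 0.1893 0.1435] rot [-179.49  -25.36   -7.74] F [0.95 8.66 2.5 ] q [ 19.1  13.9 115.8 -22.5  29.  134.5]
shift mm [-5.9  1.2  2.7] w [-0.0063 -0.0062 -0.0054]
```

>>> carry_out:
  moves:
    - {"hand": 60,"x": 0,"y": 0,"z": 0,"wx": 0,"wy": 0,"wz": 0}
    - {"hand": 60,"x": 0,"y": 0,"z": 0,"wx": 0,"wy": 0,"wz": 0}
    - {"hand": 60,"x": 0,"y": 0,"z": 0,"wx": 0,"wy": 0,"wz": 0}
    - {"hand": 60,"x": 0,"y": 0,"z": 0,"wx": 0,"wy": 0,"wz": 0}

```text
t: 8.9
position: [0.5814, 0.1846, 0.1393]
tcp_rot: [179.9, -24.8, -7.6]
wrist_force: [0.2, 0.1, -0.1]
grip_width: 0.601
grasp_force: 0.0
```

```bash
python3 plan.py .5804 .1887 .1385 180 -25 -7.4;  python3 - <<'E'
from h import *
ims=[]
for c,(u,v) in (("top",(255,203)),("side",(305,165))):
    im=cam(c)["img"][v-30:v+30,u-20:u+20,::-1]; ims.append(cv2.resize(im,(400,600),interpolation=cv2.INTER_CUBIC))
cv2.imwrite("pics/v6.png",np.hstack(ims))
E
```

```text
t 8.9 pos [0.5814 0.1846 0.1393] rot [179.89 -24.82  -7.65] F [ 0.19  0.06 -0.11] q [ 18.9  14.1 116.  -22.7  29.4 134.5]
shift mm [-1.7 -4.   0. ] w [ 0.0038  0.0031 -0.0039]
```

View pics/v6.png

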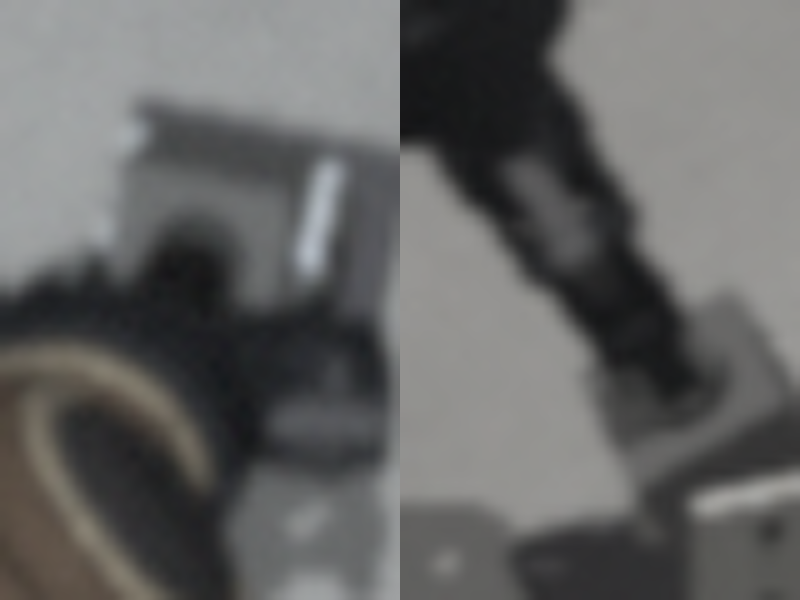

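The side view shows the near finger alongside the probe, and the probe lies between the pads. I'll centre with a small correction, then close.

>>> carry_out:
  moves:
    - {"hand": 55,"x": -2,"y": -4,"z": 0,"wx": 0.004,"wy": 0.003,"wz": 0}
    - {"hand": 30,"x": -2,"y": -4,"z": 0,"wx": 0.004,"wy": 0.003,"wz": 0}
    - {"hand": 0,"x": -2,"y": -4,"z": 0,"wx": 0.004,"wy": 0.003,"wz": 0}
    - {"hand": 0,"x": -2,"y": -4,"z": 0,"wx": 0.004,"wy": 0.003,"wz": 0}
    - {"hand": 0,"x": -2,"y": -4,"z": 0,"wx": 0.004,"wy": 0.003,"wz": 0}
  newtons: 80

```text
t: 9.5
position: [0.581, 0.1905, 0.1391]
tcp_rot: [-179.7, -25.1, -7.7]
wrist_force: [-0.2, 5.4, 1.9]
grip_width: 0.288
grasp_force: 78.2
```

```bash
python3 plan.py .5804 .1887 .1385 180 -25 -7.4
```

```text
t 9.5 pos [0.581  0.1905 0.1391] rot [-179.69  -25.1    -7.67] F [-0.15  5.42  1.92] q [ 19.4  14.1 116.1 -22.9  28.9 135.2]
shift mm [-0.6  1.9  0.3] w [-0.0034 -0.0018 -0.0043]
```

>>> carry_out:
  moves:
    - {"hand": 0,"x": 0,"y": 0,"z": -10,"wx": 0,"wy": 0,"wz": 0}
    - {"hand": 0,"x": 0,"y": 0,"z": -25,"wx": 0,"wy": 0,"wz": 0}
    - {"hand": 0,"x": 0,"y": 0,"z": -50,"wx": 0,"wy": 0,"wz": 0}
    - {"hand": 0,"x": 0,"y": 0,"z": -75,"wx": 0,"wy": 0,"wz": 0}
    - {"hand": 0,"x": 0,"y": 0,"z": -105,"wx": 0,"wy": 0,"wz": 0}
  newtons: 80

```text
t: 10.0
position: [0.5341, 0.1935, 0.2318]
tcp_rot: [179.9, -24.7, -7.6]
wrist_force: [1.3, 0.3, -2.4]
grip_width: 0.283
grasp_force: 81.2
```

```bash
python3 plan.py .5 .15 .30 180 0 -7.4; python3 -c "
from cell import readout as r;o=r.get_obs();print(o['grip_width'],o['grasp_force'],o['moment'])"
```

```text
t 10.0 pos [0.5341 0.1935 0.2318] rot [179.9  -24.7   -7.59] F [ 1.34  0.34 -2.37] q [ 21.9   1.9 117.3 -18.6  40.5 131.5]
shift mm [  3.   47.7 -73.6] w [ 0.0025 -0.4311 -0.0036]
0.28328945165202624 81.15350604057312 [0.00827414 0.3787847  0.04605323]
```

>>> carry_out:
  moves:
    - {"hand": 0,"x": 1,"y": 0,"z": -40,"wx": 0,"wy": 0,"wz": 0}
    - {"hand": 0,"x": 3,"y": 48,"z": -74,"wx": 0,"wy": -0.431,"wz": 0}
    - {"hand": 0,"x": 3,"y": 48,"z": -74,"wx": 0,"wy": -0.431,"wz": 0}
    - {"hand": 0,"x": 3,"y": 48,"z": -74,"wx": 0,"wy": -0.431,"wz": 0}
    - {"hand": 0,"x": 3,"y": 48,"z": -74,"wx": 0,"wy": -0.431,"wz": 0}

```text
t: 10.5
position: [0.5039, 0.1493, 0.3013]
tcp_rot: [-179.9, -0.3, -7.7]
wrist_force: [-0.4, 0.1, -2.7]
grip_width: 0.282
grasp_force: 81.2
```

```bash
python3 plan.py .598 -.13 .245 180 0 -7.4
```

```text
t 10.5 pos [0.5039 0.1493 0.3013] rot [-179.95   -0.26   -7.75] F [-0.41  0.14 -2.72] q [ 11.8   3.6 103.6  -0.   72.5 109.5]
shift mm [130.6 264.1  56.6] w [-0.0009 -0.0045 -0.006 ]
```

>>> carry_out:
  moves:
    - {"hand": 0,"x": 131,"y": 264,"z": 57,"wx": 0,"wy": -0.004,"wz": -0.006}
    - {"hand": 0,"x": 131,"y": 264,"z": 57,"wx": 0,"wy": -0.004,"wz": -0.006}
    - {"hand": 0,"x": 131,"y": 264,"z": 57,"wx": 0,"wy": -0.004,"wz": -0.006}
    - {"hand": 0,"x": 131,"y": 264,"z": 57,"wx": 0,"wy": -0.004,"wz": -0.006}
    - {"hand": 0,"x": 131,"y": 264,"z": 57,"wx": 0,"wy": -0.004,"wz": -0.006}

```text
t: 11.0
position: [0.5797, -0.0828, 0.2525]
tcp_rot: [-179.9, 0.0, -7.2]
wrist_force: [1.4, -0.1, -2.2]
grip_width: 0.29
grasp_force: 81.3
```

>>> carry_out:
  moves:
    - {"hand": 0,"x": 12,"y": 27,"z": 5,"wx": 0,"wy": 0,"wz": 0}
    - {"hand": 0,"x": 25,"y": 50,"z": 10,"wx": 0,"wy": 0,"wz": 0}
    - {"hand": 0,"x": 25,"y": 50,"z": 10,"wx": 0,"wy": 0,"wz": 0}

```text
t: 11.3
position: [0.5984, -0.1371, 0.2417]
tcp_rot: [180.0, 0.1, -7.4]
wrist_force: [-1.3, -0.0, -2.7]
grip_width: 0.277
grasp_force: 81.1
```

```bash
python3 plan.py .598 -.13 .245 180 0 -7.4
```

```text
t 11.3 pos [ 0.5984 -0.1371  0.2417] rot [ 1.7998e+02  6.0000e-02 -7.4200e+00] F [-1.26 -0.02 -2.73] q [-17.   16.7  95.3  -0.   68.1  80.5]
shift mm [-1.3 -7.  -3.3] w [ 0.0003  0.001  -0.0003]
```

Settle in position, then look at both views to measure tilt and tip offset.

>>> carry_out:
  moves:
    - {"hand": 0,"x": -1,"y": -6,"z": 0,"wx": 0,"wy": 0,"wz": 0}
    - {"hand": 0,"x": -1,"y": -6,"z": 0,"wx": 0,"wy": 0,"wz": 0}
    - {"hand": 0,"x": -1,"y": -6,"z": 0,"wx": 0,"wy": 0,"wz": 0}
    - {"hand": 0,"x": -1,"y": -6,"z": 0,"wx": 0,"wy": 0,"wz": 0}

```text
t: 11.7
position: [0.5993, -0.1269, 0.2447]
tcp_rot: [-179.9, -0.1, -7.1]
wrist_force: [0.4, 0.8, -2.0]
grip_width: 0.279
grasp_force: 81.1
```

```bash
python3 plan.py .598 -.13 .245 180 0 -7.4;  python3 - <<'E'
from h import *
o=readout.get_obs();p=o["position"]
for c in("top","side"):
    cam(c); print(c,[(k,proj(c,p-[0,0,d])[0].round(1).tolist()) for k,d in (("tcp",0),("nose",.117),("tip",.123),("shoulder",.087))],[(round(r["confidence"],2),np.round(r["box"])) for r in viewer.recognise("probe",c)])
(u,v)=(380,235)
im=C["side"]["img"][v-50:v+50,u-60:u+60,::-1]
cv2.imwrite("pics/v7.png",cv2.resize(im,(720,600),interpolation=cv2.INTER_CUBIC))
E
```

```text
t 11.7 pos [ 0.5993 -0.1269  0.2447] rot [-1.7989e+02 -1.1000e-01 -7.1400e+00] F [ 0.44  0.77 -2.03] q [-16.1  16.3  95.5   0.1  68.2  81. ]
shift mm [-0.9  3.2 -0.3] w [-0.002  -0.0019  0.0046]
top [('tcp', [372.1, 185.6]), ('nose', [368.2, 194.2]), ('tip', [368.0, 194.6]), ('shoulder', [369.1, 192.1])] [(0.76, array([386., 284., 409., 337.])), (0.6, array([220., 292., 273., 350.])), (0.51, array([365., 192., 375., 200.])), (0.41, array([296., 249., 332., 274.]))]
side [('tcp', [385.7, 209.9]), ('nose', [379.5, 243.9]), ('tip', [379.2, 245.5]), ('shoulder', [381.0, 235.8])] [(0.9, array([164., 220., 244., 247.])), (0.86, array([248., 310., 314., 386.])), (0.76, array([376., 198., 392., 249.]))]
```

View pics/v7.png

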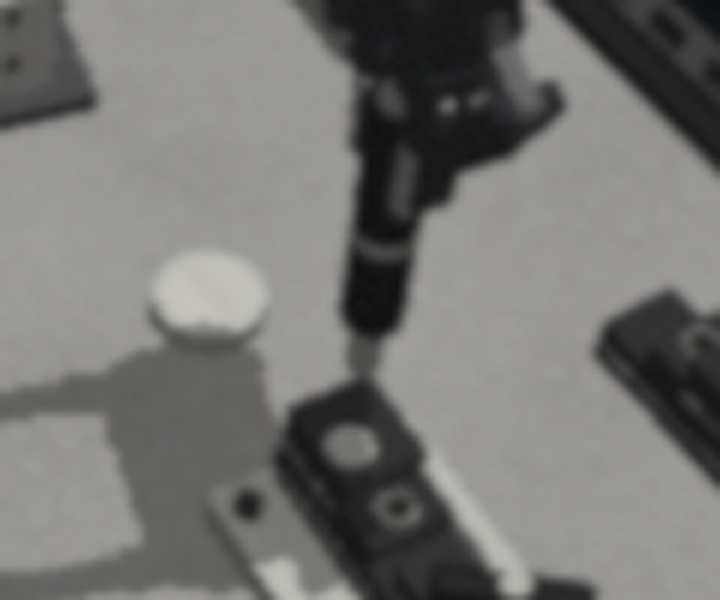

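Side view: the nose end is at crop (362,372), px (380.3,247). The probe is parallel to the vertical and lines up with the spot at (378.5,259). I'll check the other direction in the top view.

```bash
python3 - <<'E'
from h import *
for c in("top","side"):
    cam(c)
    for r in viewer.cut_out("probe",c):
        m=r["region"]
        if m[180:260,350:400].sum()>5:
            print(c,r["confidence"],[round(float(b),1) for b in r["box"]],m.sum())
            for v in range(180,260,2 if c=="top" else 4):
                w=np.where(m[v])[0]
                if len(w): print(v,w.min(),w.max())
u,v=370,200
im=C["top"]["img"][v-30:v+30,u-40:u+40,::-1]
cv2.imwrite("pics/v8.png",cv2.resize(im,(800,600),interpolation=cv2.INTER_CUBIC))
E
```

```text
side 0.67 [376.2, 200.2, 391.1, 250.8] 439
200 382 387
204 381 388
208 381 387
212 380 386
216 380 385
220 379 386
224 379 390
228 378 390
232 377 389
236 376 388
240 378 386
244 378 384
```

View pics/v8.png

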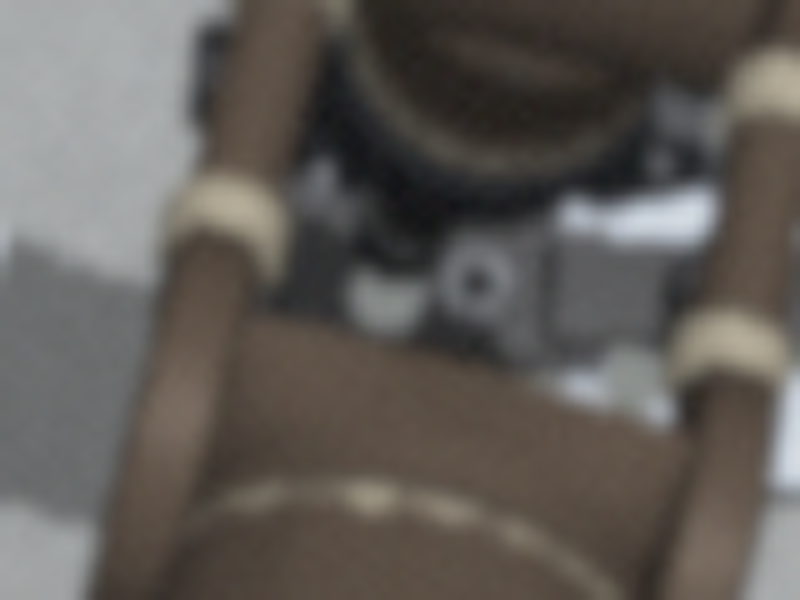

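Top view: the spot is at crop (387,297), and the probe's lower edge is at v≈265, where TCP-axis prediction puts it to within 2 mm. Centre on the spot and descend most of the way.

>>> carry_out:
  moves:
    - {"hand": 0,"x": -1,"y": 3,"z": 10,"wx": 0,"wy": 0,"wz": 0}
    - {"hand": 0,"x": -1,"y": 3,"z": 20,"wx": 0,"wy": 0,"wz": 0}
    - {"hand": 0,"x": -1,"y": 3,"z": 30,"wx": 0,"wy": 0,"wz": 0}
    - {"hand": 0,"x": -1,"y": 3,"z": 30,"wx": 0,"wy": 0,"wz": 0}
    - {"hand": 0,"x": -1,"y": 3,"z": 30,"wx": 0,"wy": 0,"wz": 0}

```text
t: 12.6
position: [0.5976, -0.1307, 0.2133]
tcp_rot: [-179.9, 0.0, -7.2]
wrist_force: [-0.4, -0.6, -2.0]
grip_width: 0.285
grasp_force: 81.1
```

>>> carry_out:
  moves:
    - {"hand": 0,"x": 0,"y": 0,"z": 0,"wx": 0,"wy": 0,"wz": 0}
    - {"hand": 0,"x": 0,"y": 0,"z": 0,"wx": 0,"wy": 0,"wz": 0}
    - {"hand": 0,"x": 0,"y": 0,"z": 0,"wx": 0,"wy": 0,"wz": 0}

```text
t: 12.9
position: [0.5985, -0.1309, 0.215]
tcp_rot: [-179.9, -0.2, -7.2]
wrist_force: [0.4, -0.1, -2.7]
grip_width: 0.287
grasp_force: 81.1
```

```bash
python3 plan.py .598 -.13 .215 180 0 -7.4;  python3 - <<'E'
from h import *
cam("side");u,v=380,245
im=C["side"]["img"][v-25:v+25,u-30:u+30,::-1]
cv2.imwrite("pics/v9.png",cv2.resize(im,(720,600),interpolation=cv2.INTER_CUBIC))
E
```

```text
t 12.9 pos [ 0.5985 -0.1309  0.215 ] rot [-1.7988e+02 -1.5000e-01 -7.2300e+00] F [ 0.37 -0.07 -2.71] q [-16.5  17.9  97.    0.2  65.   80.7]
shift mm [-0.6 -0.9 -0. ] w [-0.0021 -0.0027  0.0029]
```

View pics/v9.png

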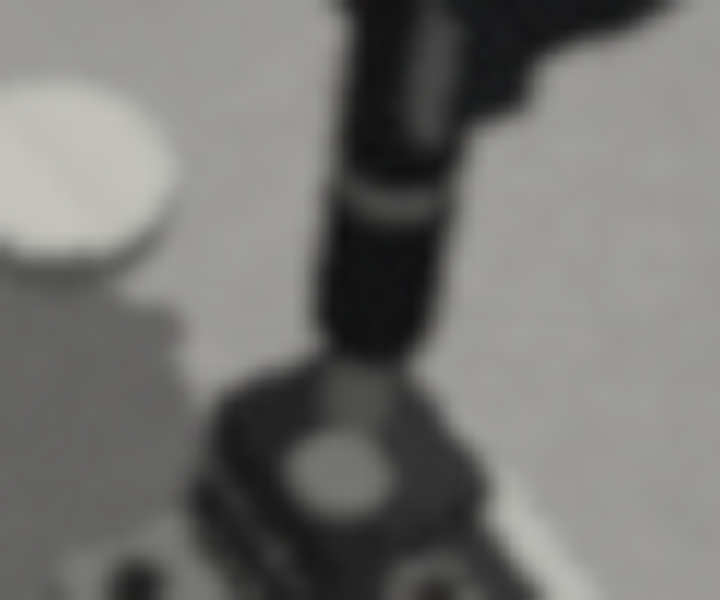

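The nose end is at crop (352,430), just above the spot at (340,475) and in line with it. From here I descend slowly, watching the force.

>>> carry_out:
  moves:
    - {"hand": 0,"x": 0,"y": -1,"z": 1,"wx": 0,"wy": 0,"wz": 0}
    - {"hand": 0,"x": 0,"y": -1,"z": 2,"wx": 0,"wy": 0,"wz": 0}
    - {"hand": 0,"x": 0,"y": -1,"z": 3,"wx": 0,"wy": 0,"wz": 0}
    - {"hand": 0,"x": 0,"y": -1,"z": 4,"wx": 0,"wy": 0,"wz": 0}
    - {"hand": 0,"x": 0,"y": -1,"z": 5,"wx": 0,"wy": 0,"wz": 0}

```text
t: 13.45
position: [0.5982, -0.1299, 0.2092]
tcp_rot: [-179.9, -0.1, -7.2]
wrist_force: [-0.1, 0.0, -3.0]
grip_width: 0.28
grasp_force: 81.1
```

>>> carry_out:
  moves:
    - {"hand": 0,"x": 0,"y": 0,"z": 1,"wx": 0,"wy": 0,"wz": 0}
    - {"hand": 0,"x": 0,"y": 0,"z": 2,"wx": 0,"wy": 0,"wz": 0}
    - {"hand": 0,"x": 0,"y": 0,"z": 3,"wx": 0,"wy": 0,"wz": 0}
    - {"hand": 0,"x": 0,"y": 0,"z": 3,"wx": 0,"wy": 0,"wz": 0}

```text
t: 13.85
position: [0.5981, -0.1299, 0.2061]
tcp_rot: [-179.9, -0.1, -7.2]
wrist_force: [-0.5, -0.5, -2.2]
grip_width: 0.284
grasp_force: 81.1
```

>>> carry_out:
  moves:
    - {"hand": 0,"x": 0,"y": 0,"z": 1,"wx": 0,"wy": 0,"wz": 0}
    - {"hand": 0,"x": 0,"y": 0,"z": 2,"wx": 0,"wy": 0,"wz": 0}
    - {"hand": 0,"x": 0,"y": 0,"z": 2,"wx": 0,"wy": 0,"wz": 0}

```text
t: 14.15
position: [0.5981, -0.1298, 0.2042]
tcp_rot: [-179.9, -0.1, -7.2]
wrist_force: [-0.7, -0.9, -2.9]
grip_width: 0.282
grasp_force: 81.1
```

>>> carry_out:
  moves:
    - {"hand": 0,"x": 0,"y": 0,"z": 1,"wx": 0,"wy": 0,"wz": 0}
    - {"hand": 0,"x": 0,"y": 0,"z": 2,"wx": 0,"wy": 0,"wz": 0}
    - {"hand": 0,"x": 0,"y": 0,"z": 2,"wx": 0,"wy": 0,"wz": 0}

```text
t: 14.45
position: [0.5981, -0.1298, 0.2021]
tcp_rot: [-179.9, -0.1, -7.2]
wrist_force: [1.2, -0.1, -2.4]
grip_width: 0.285
grasp_force: 81.1
```

>>> carry_out:
  moves:
    - {"hand": 0,"x": 0,"y": 0,"z": 1,"wx": 0,"wy": 0,"wz": 0}
    - {"hand": 0,"x": 0,"y": 0,"z": 2,"wx": 0,"wy": 0,"wz": 0}
    - {"hand": 0,"x": 0,"y": 0,"z": 2,"wx": 0,"wy": 0,"wz": 0}

```text
t: 14.75
position: [0.5981, -0.1298, 0.2001]
tcp_rot: [-179.9, -0.1, -7.2]
wrist_force: [0.1, 0.2, -2.0]
grip_width: 0.286
grasp_force: 81.1
```

>>> carry_out:
  moves:
    - {"hand": 0,"x": 0,"y": 0,"z": 1,"wx": 0,"wy": 0,"wz": 0}
    - {"hand": 0,"x": 0,"y": 0,"z": 2,"wx": 0,"wy": 0,"wz": 0}
    - {"hand": 0,"x": 0,"y": 0,"z": 2,"wx": 0,"wy": 0,"wz": 0}

```text
t: 15.05
position: [0.5985, -0.1299, 0.1988]
tcp_rot: [-179.9, -0.1, -7.2]
wrist_force: [-1.0, -0.4, 0.4]
grip_width: 0.284
grasp_force: 81.1
```

>>> carry_out:
  moves:
    - {"hand": 0,"x": 0,"y": 0,"z": 1,"wx": 0,"wy": 0,"wz": 0}
    - {"hand": 0,"x": 0,"y": 0,"z": 2,"wx": 0,"wy": 0,"wz": 0}
    - {"hand": 0,"x": 0,"y": 0,"z": 2,"wx": 0,"wy": 0,"wz": 0}

```text
t: 15.35
position: [0.5985, -0.1299, 0.1968]
tcp_rot: [-179.9, -0.1, -7.2]
wrist_force: [-1.0, -1.0, 1.5]
grip_width: 0.285
grasp_force: 81.2
```

```bash
python3 - <<'E'
from h import *
F=[]
for i in range(6):
    cam("side"); o=readout.get_obs();F.append(np.r_[o["wrist_force"],o["position"]])
print(np.mean(F,0).round(4),np.std(F,0).round(4))
E
```

```text
[-0.9317 -0.0429  2.446   0.5985 -0.1299  0.1967] [6.399e-01 3.201e-01 2.907e-01 0.000e+00 0.000e+00 1.000e-04]
```

The force is now about 4.9 N, which puts the tip about 2.9 mm in. I'll use the last picture to check.

```bash
python3 - <<'E'
from h import *
ims=[]
for c,(u,v) in (("top",(370,198)),("side",(380,252))):
    im=cam(c)["img"][v-24:v+24,u-16:u+16,::-1]; ims.append(cv2.resize(im,(400,600),interpolation=cv2.INTER_CUBIC))
cv2.imwrite("pics/v10.png",np.hstack(ims))
E
```

```text
(no output)
```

View pics/v10.png

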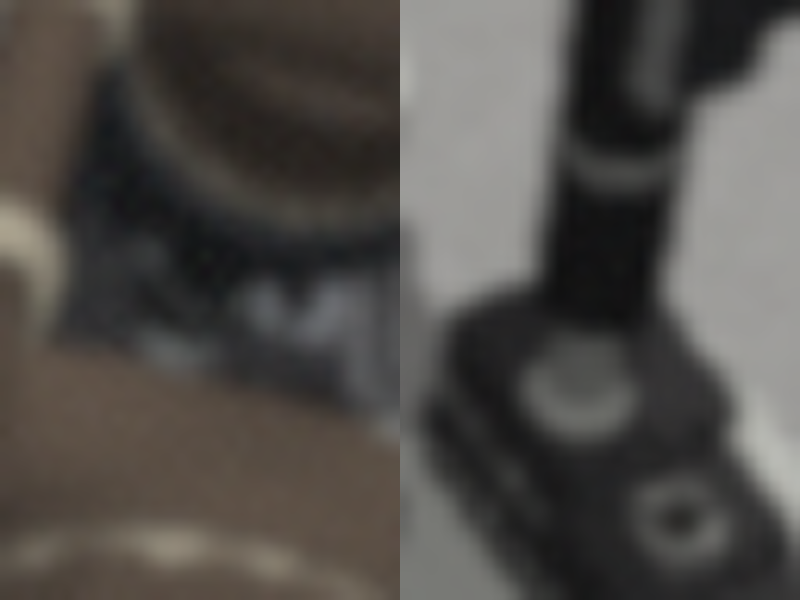

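The nose stands centred on the spot: nose end at crop (583,390), spot centre at (580,392).

```bash
python3 -c "
from cell import bot
print(bot.finish_job())"
```

```text
the job is handed in; nothing more can be done
None
```

The T-knob was turned about 1.2 rad and the picture shows it past its click; I handed the job in with the small probe held upright, its tip centred on the ground spot and pressing about 4.9 N (no verdict was returned).

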